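# Zero check: key in the sequence, then key the knurled collar home and hold it

### The arm

A 6-joint arm with a two-finger parallel gripper is mounted at the origin on the work surface. World frame = base frame: x ahead of the robot, y to its left, z up, the work surface at z = 0. Lengths are in m, angles in degrees, forces in N, time in s.
With the tool pointing down it reaches from about 0.35 to 0.975 m from the base axis. Payload 7.1 kg.
Tool frame: the origin (TCP) lies between the finger pads, 19 mm behind the fingertips; this is the grasp point; z points along the fingers, y is the line along which they close (so a half turn about z gives the same grasp; the last joint's range is limited). The gripper opens to 88 mm and grips with 3 to 60 N. Pads are 20 mm wide; open, the fingers measure 115 mm over their backs; the gripper's body (75 mm by 178 mm) begins 61 mm behind the grasp point.
Start: joints at [-1.089, 24.242, 93.386, -0, 62.372, -1.089], TCP at [0.625, 0, 0.241] pointing down, gripper open.
Joint ranges: [-172.04, 172.04], [-51.8, 120.97], [4.93, 147.93], [-75.15, 255.16], [6.16, 154.13], [-145.62, 145.62]. Speed limits (degrees/s): [136.94, 136.94, 172.46, 180, 180, 180].

### API

Orientations are given as [roll, pitch, yaw] about the fixed x, y, z axes, in that order (R = Rz(yaw) Ry(pitch) Rx(roll)).
In Python, from station import bot gives the robot as it stands.
- The arm moves only by the tool play_rows, never from a script. Its argument "increments" is one flat list of numbers, 5 for each row, row after row: the shift along the tool's x, y, z in units of 30 mm (1.0 is 30 mm), then the turn about the tool's z in rad, then the gripper command: -1 is fully open, 1 is shut, values between are in proportion. A call has 1 to 20 rows; each row is the pose to reach, as a shift and turn from the pose commanded when the call began, along the tool's axes at that moment; what a row does not reach only later rows make up. A row lasts 1/8 s, in which the tool goes at most 62.5 mm and 10.7 degrees, less where a joint would pass 70% of its speed; a pose out of reach is approached as far as the arm can. A call with a gripper value outside its range is refused whole. The fingers move at their own pace and stop on an object; "newtons" is the grip in N (left out, the last holds). Time passes only in rows, so rows that repeat a pose let the fingers close. It gives the time, the measured TCP pose, the force, the opening and the grip force at its end, in the units of the state.
- bot.read_state(): the state, without advancing time (a new reading comes with each control period).
- bot.snapshot(name): name is "scene" or "side" or "wrist"; returns a dict with "color" (420x560x3 uint8, red, green, blue), "range_z" (420x560 float32, m along the optical axis (not along the pixel's ray), 0 where there is no reading), "K" (3x3 intrinsics, pixels), "view" (4x4, takes a point from world to camera coordinates); the wrist camera has in their place "tool_from_camera" (4x4, takes a point from camera to tool coordinates, whose origin is the TCP and whose axes are the flange's). Camera axes: x right, y down, z forward; pixel columns grow to the right and rows downward; lengths in m; the calibration is good to about 2 mm. A picture is of the moment at which its call begins: read the wrist's pose just before it.
- bot.hand_in(): hands the job in; it is judged then, once.
The state is a dict: "time": time; "joints": joint angles; "dq": joint speeds; "joint_efforts": joint torques, N m; "ee_pos": TCP position; "tool_rot": TCP orientation; "ft_force": force on the tool from outside, world axes, zero at the start; "ft_torque": the same for the moment, N m; "grip_width": opening from 0.0 (shut) to 1.0 (fully open); "grasp_force": force on a finger pad.
Only numpy, scipy, OpenCV 4.12 (cv2) and the standard library are available. Lean on these libraries where they do the work, as an engineer would, in place of code of your own. Each camera call takes 0.05 s, during which the arm holds its last target. There are 200 camera calls.

### The job

Start the zero check by pressing the three keys of the white console fully down one at a time, as you see them from the robot's side: left, then right, then middle. Then turn the knurled collar on the round check cell until its hidden keyways drop over the pins, push it fully home against its spring and finish while still holding it down there; letting go would let it spring back up. Leave the weight, bin, tape roll and screwdriver where they are.

Things in the scene. Friction and masses are not known exactly. Their poses are not given: they have to be found in the camera images.
- console: White keypad box 120 deep (x) x 170 wide (y) x 45 mm high, fixed, left or right of the check cell, turned up to 20 degrees; origin: centre of its underside, x away from the robot, y to its left. On top, nearer the robot, a row along y of three identical light grey keys, 24 mm diameter, 47 mm apart, in black housings (40 mm diameter, 12 mm high); purple panel with dark screen behind them.
- key_left_top (a point): Centre of the top face of the key on the robot's left (+y end of the row), 67 mm above the bench when up.
- key_mid_top (a point): Centre of the top face of the middle key, 67 mm above the bench when up.
- key_right_top (a point): Centre of the top face of the key on the robot's right (-y end of the row), 67 mm above the bench when up.
- key_left (a joint): Travel of the left key, m: 0 up, 0.006 fully down; it counts as pressed beyond 0.004. Spring from 1.2 N to 4 N at full travel; it comes back up.
- key_mid (a joint): Travel of the middle key, same as key_left.
- key_right (a joint): Travel of the right key, same as key_left.
- cell_seat (a point): Check cell: aluminium stand fixed to the bench, foot 110 mm diameter, flat flange 72 mm diameter on top. This point: centre of the flange's top, 50 mm above the bench, z up. Hidden in the collar stands a 28 mm diameter spigot, 34 mm high, with two cross pins (6 mm thick, centre 21 mm above the flange) along +x and -x of this frame, reaching 20.5 mm from the axis.
- collar: Steel knurled collar, closed top, 52 mm outer diameter, 42 mm high, about 0.2 kg, loose on the spigot (1 mm radial play); origin: centre of its underside, z up. Two hidden keyways along its own +x and -x, so it fits every half turn; they take the pins within 0.1 rad. Starts floating on the piston, underside 12 mm above the flange, turned 0.45 to 1.2 rad anticlockwise (from above) of the pins.
- collar_grip (a point): Grip point on the collar's axis, 29 mm above its underside: gripped across the diameter with the TCP here, the fingertips clear the flange even at home. Turning clockwise by the start angle (26 to 69 degrees) lines the keyways up. Pushed down out of line the collar stops on the pins after 2 mm; in line it goes down 12 mm until its underside lies on the flange: home.
- piston (a joint): Hidden spring piston in the spigot that carries the collar, m: 0 fully up (start), 0.010 to 0.012 when the collar is home. Its spring pushes up with 4.5 N at 0 and 10.5 N at 0.012; less the collar's weight, about 8.5 N of push holds the collar home. It lifts the collar again when let go.
- weight: Bystander: steel test weight, 56 mm in diameter, 60 mm high with a knob on top; origin at the centre of its underside.
- bin: Bystander: small open blue bin 120 x 90 x 50 mm; origin at the centre of its underside.
- tape: Bystander: pale tape roll lying flat, 90 mm in diameter, 24 mm high; origin at the centre of its underside.
- screwdriver: Bystander: screwdriver 190 mm long lying on the bench with a green handle, beyond the cell or console; its x axis runs along it.
There are look-alikes about, which are no part of the job. What is meant by the part that bears cell_seat is not turquoise or yellow, and is the larger of those in its own colour.

How it is judged (in metres and radians):
On the way, in this order (a step that is already met when the one before it is completed fails the run):
1. left key pressed alone (value of joint key_left above 0.004 m and value of joint each of key_mid, key_right below 0.002 m), for 0.05 s.
2. right key pressed alone (value of joint key_right above 0.004 m and value of joint each of key_left, key_mid below 0.002 m), for 0.05 s.
3. middle key pressed alone (value of joint key_mid above 0.004 m and value of joint each of key_left, key_right below 0.002 m), for 0.05 s.
4. collar keyed over the pins and pushed home (z of collar in the frame of cell_seat below 0.002 m and horizontal distance between collar and cell_seat below 0.003 m and angle between collar's own z axis and vertical below 0.08 rad and angle between the x axis of collar and the x axis of cell_seat, either way round below 0.2 rad and value of joint piston above 0.009 m and contact force between the fingers and collar above 2 N and value of joint each of key_left, key_mid, key_right below 0.002 m), for 0.3 s.
At the end, for the whole second after the job is handed in: Keys pressed left, right, middle (over 4 mm, others up) and up again; fingers hold the collar (over 2 N) upright, underside within 2 mm of the flange, 3 mm of its axis, keyways within 0.2 rad of the pins, piston in over 9 mm; bystanders within 30 mm of their start (all of step 4 and distance of each of weight, bin, tape, screwdriver from where it was at the start of the episode below 0.03 m); the arm keeps its last pose, push and grip.
It fails at once if two keys held down at once (value of joint each of key_left, key_mid above 0.004 m or value of joint each of key_mid, key_right above 0.004 m or value of joint each of key_left, key_right above 0.004 m).
It fails at once if the weight pushed more than 30 mm from its place (distance of weight from where it was at the start of the episode above 0.03 m).
It fails at once if the bin pushed more than 30 mm from its place (distance of bin from where it was at the start of the episode above 0.03 m).
It fails at once if the tape pushed more than 30 mm from its place (distance of tape from where it was at the start of the episode above 0.03 m).
It fails at once if the screwdriver pushed more than 30 mm from its place (distance of screwdriver from where it was at the start of the episode above 0.03 m).
It also fails if it takes over 51 s, if anything falls off the work surface, if the arm or the gripper's body presses on something with over 40 N, if the wrist force passes 120 N, or if a joint passes its speed limit or range.

## Working session

There is one attempt and no reset: what is moved stays moved. The work goes in short steps, Python scripts to look and compute and a tool call to move; the robot and the scene stay as the last step left them, time stands still between calls to the robot, and variables do not carry over. Pictures are saved under pics/ and viewed, at most 10 in all, crops included, and the job is handed in when it is done.

Besides the shell and the picture viewer there is one more tool, called after "Call:" as name(argument=value, ...) on one line, values as JSON. play_rows: Moves the arm, as the interface text tells. Its arguments: {"type":"object","properties":{"increments":{"type":"array"},"newtons":{"type":"number"}},"required":["increments"]}

```bash
mkdir -p pics; ls; cat > h.py <<'E'
import numpy as np,cv2
from station import bot
from scipy.spatial.transform import Rotation as R
def pts(s,T):
    "world points per pixel; T = camera->world"
    K=s["K"];z=s["range_z"];v,u=np.indices(z.shape)
    p=np.stack([(u-K[0,2])/K[0,0]*z,(v-K[1,2])/K[1,1]*z,z],-1)
    return p@T[:3,:3].T+T[:3,3]
def look(n):
    st=bot.read_state();s=bot.snapshot(n)
    if n=="wrist":
        T=np.eye(4);T[:3,:3]=R.from_euler("xyz",st["tool_rot"],degrees=True).as_matrix();T[:3,3]=st["ee_pos"];T=T@s["tool_from_camera"]
    else: T=np.linalg.inv(s["view"])
    return s,T,pts(s,T),st
def ray(s,T,u,v,z):
    d=T[:3,:3]@np.linalg.inv(s["K"])@np.array([u,v,1.]);c=T[:3,3]
    return c+d*(z-c[2])/d[2]
E
python3 - <<'E'
from h import *
for n in ["scene","wrist"]:
    s,T,P,st=look(n); cv2.imwrite(f"pics/{n}1.png",s["color"][...,::-1]); print(n,T[:3,3].round(3),s["K"][0,0])
print(st)
E
```

```text
pics
scene [ 1.127 -0.901  1.166] 519.2034418736732
wrist [0.626 0.066 0.383] 363.4406402784312
{'time': 0.05, 'joints': array([-1.08753216e+00,  2.42836282e+01,  9.34293876e+01,  2.14149191e-03,
        6.23699345e+01, -1.08924258e+00]), 'dq': array([-0.01639393, -0.00285213,  0.01026105,  0.02360103, -0.04915702,
        0.02955478]), 'joint_efforts': array([ 2.36754495e-04, -5.46089101e+01, -2.74612677e+01,  6.45495183e-02,
        1.87787932e-02, -4.17992749e-05]), 'ee_pos': array([6.24504742e-01, 5.66211363e-05, 2.40624431e-01]), 'tool_rot': array([-1.79917101e+02, -3.47235565e-03,  9.00007134e+01]), 'ft_force': array([ 0.00074435,  0.14788319, -0.16305676]), 'ft_torque': array([-0.00864338,  0.0441625 ,  0.02258712]), 'grasp_force': 0.0, 'grip_width': 0.9992149909988222}
```

View pics/scene1.png

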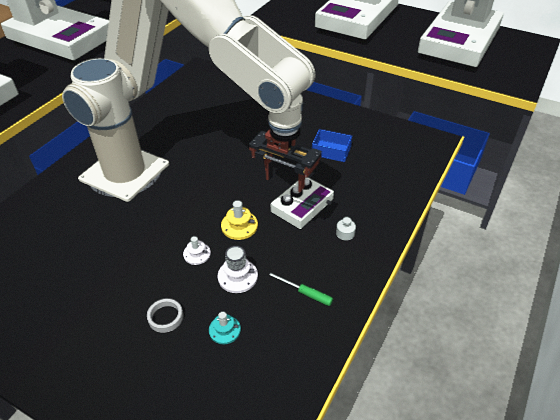

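View pics/wrist1.png

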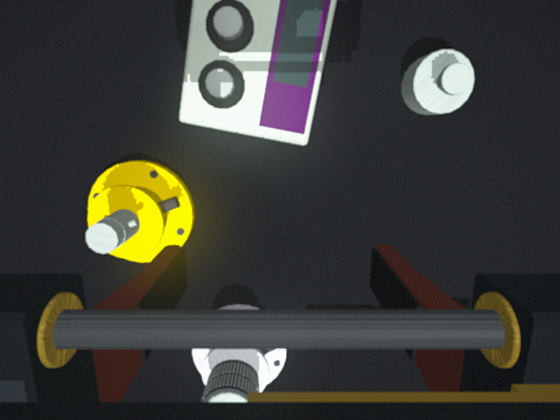

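The candidates for the check cell in the scene view are yellow (237,220), small white (197,252), large white with the knurled collar (237,275) and turquoise (224,330). I choose the large white one at (237,275). The console is at (302,203), the weight at (346,228), the tape at (165,316), the screwdriver at (300,290) and the bin at (332,145).

```bash
python3 - <<'E'
from h import *
s,T,P,st=look("scene")
print("collar top ray",ray(s,T,236,250,.104).round(3))
for n in [(237,275),(237,220),(197,252),(224,330),(346,228)]:
    print(n,P[n[1],n[0]].round(3))
# collar: points in height band near it
c=ray(s,T,236,250,.104)
m=(np.hypot(P[...,0]-c[0],P[...,1]-c[1])<.05)&(P[...,2]>.098)&(P[...,2]<.112)
q=P[m];print("collar top",m.sum(),q.mean(0).round(4),q.min(0).round(3),q.max(0).round(3), cv2.minEnclosingCircle(q[:,:2].astype(np.float32)))
b=cv2.resize(s["color"][225:305,180:290,::-1],None,fx=5,fy=5,interpolation=cv2.INTER_CUBIC)
s2,T2,P2,_=look("wrist")
g=cv2.cvtColor(s2["color"],cv2.COLOR_RGB2GRAY)
for (u,v) in [(228,20),(218,82)]:
    print("key rays",ray(s2,T2,u,v,.067).round(4),P2[v,u].round(4))
# console top corners via hull of points at z~.045
for S,Q in(("scene",(s,P)),("wrist",(s2,P2))):
    im,X=Q; m=(abs(X[...,2]-.045)<.006)&(X[...,0]>.5)&(X[...,0]<.85)&(X[...,1]>.08)&(X[...,1]<.45)
    m=cv2.morphologyEx(m.astype(np.uint8),cv2.MORPH_OPEN,np.ones((3,3)))>0
    q=X[m][:,:2].astype(np.float32);print(S,m.sum(),cv2.minAreaRect(q))
    m=(X[...,2]>.06)&(X[...,2]<.074)&(X[...,0]>.5)&(X[...,0]<.85)&(X[...,1]>.08)&(X[...,1]<.45)
    n,l,stt,cc=cv2.connectedComponentsWithStats(m.astype(np.uint8))
    for i in range(1,n):
        if stt[i,4]>15: print("  blob",stt[i,4],cc[i].round(1),X[l==i].mean(0).round(4))
s3,T3,P3,_=look("side");cv2.imwrite("pics/both.png",np.vstack([np.hstack([cv2.resize(b,(400,300)),cv2.resize(s3["color"][...,::-1],(400,300))])]))
E
```

```text
collar top ray [ 0.576 -0.18   0.104]
(237, 275) [ 0.6   -0.219  0.055]
(237, 220) [ 1.127 -0.901  1.166]
(197, 252) [ 0.447 -0.192  0.034]
(224, 330) [ 0.656 -0.368  0.037]
(346, 228) [0.78  0.094 0.037]
collar top 264 [ 0.5799 -0.1938  0.1048] [ 0.55  -0.22   0.098] [ 0.605 -0.166  0.111] ((0.5788828730583191, -0.19196338951587677), 0.029718155041337013)
key rays [0.5857 0.1456 0.067 ] [0.5855 0.146  0.0654]
key rays [0.5759 0.0993 0.067 ] [0.5759 0.0992 0.0672]
scene 799 ((0.6086608171463013, 0.24615424871444702), (0.14218086004257202, 0.33330172300338745), 0.9919953346252441)
  blob 25 [306.  181.8] [0.5972 0.1877 0.0659]
  blob 31 [294.9 189. ] [0.5827 0.1414 0.0662]
  blob 41 [286.  197.2] [0.5759 0.0966 0.0656]
wrist 11190 ((0.6061023473739624, 0.12387096136808395), (0.08689543604850769, 0.1365399956703186), 89.96763610839844)
  blob 767 [227.9  22.7] [0.5854 0.1439 0.0659]
  blob 671 [219.4  83.4] [0.5768 0.0982 0.066 ]
```

View pics/both.png

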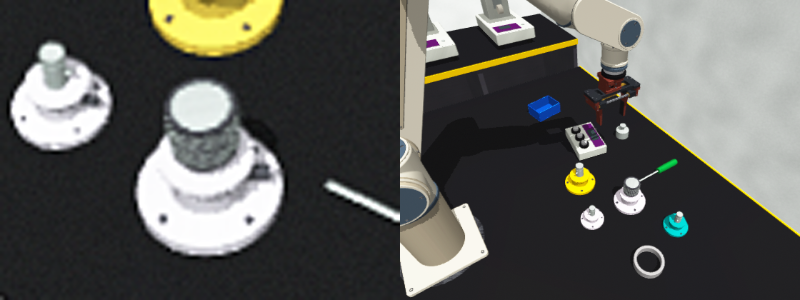

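The crop confirms it: the larger white cell with the knurled collar, with its foot around (210,190) in the crop. The collar carries no marks, so I will find the alignment by feel. First I go above the left key with the gripper shut.

Call:
play_rows(increments=[1.6,-0.25,0,0,1,3.2,-0.5,0,0,1,4.8,-0.75,1,0,1,6.35,-1,2.5,0,1,6.35,-1,4.2,0,1,6.35,-1,4.2,0,1,6.35,-1,4.2,0,1], newtons=20)

```text
time: 1.12
ee_pos: [0.596, 0.1904, 0.1168]
tool_rot: [179.9, -0.0, 90.0]
ft_force: [-1.1, -0.3, 0.8]
grip_width: 0.24
grasp_force: 0.0
```

```bash
python3 - <<'E'
from h import *
s,T,P,st=look("wrist");cv2.imwrite("pics/w2.png",s["color"][...,::-1])
print(st["ee_pos"],st["tool_rot"],st["ft_force"],st["grip_width"])
K=s["K"]
for n,p in dict(L=(.595,.1905,.067),M=(.5855,.1445,.067),R=(.5765,.0985,.067)).items():
    q=np.linalg.inv(T)@np.array([*p,1]);print(n,(K@q[:3]/q[2]).round(0))
m=(P[...,2]>.062)&(P[...,2]<.071)&(abs(P[...,0]-.59)<.06)&(abs(P[...,1]-.145)<.08)
n,l,stt,cc=cv2.connectedComponentsWithStats(m.astype(np.uint8))
for i in range(1,n):
    if stt[i,4]>100: print(stt[i],cc[i].round(1),P[l==i].mean(0).round(4))
E
```

```text
[0.5959665  0.19035878 0.11677801] [ 1.79925349e+02 -1.98065088e-02  8.99690760e+01] [-1.09862878 -0.31119593  0.79576189] 0.23982157145001748
L [274. 245.   1.]
M [258. 320.   1.]
R [245. 387.   1.]
[ 252  222   41   41 1286] [272.1 241.8] [0.5939 0.1922 0.066 ]
[254 297  23  13 222] [263.4 304.1] [0.5886 0.1536 0.0652]
[238 365  26  28 577] [250.5 380.1] [0.5801 0.1022 0.0659]
```

View pics/w2.png

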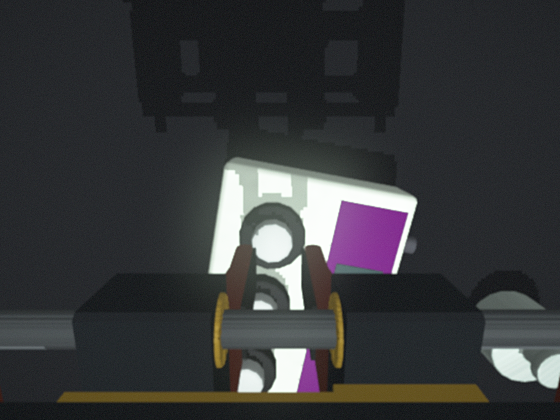

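The left key is at (272,242), which agrees with the estimate to 2 mm. I press it.

Call:
play_rows(increments=[0.03,0,0,0,1,0.03,0,0,0,1,0.03,0,0,0,1,0.03,0,0.8,0,1,0.03,0,1.0,0,1,0.03,0,1.1,0,1,0.03,0,1.17,0,1,0.03,0,1.17,0,1])

```text
time: 2.17
ee_pos: [0.5949, 0.1914, 0.0806]
tool_rot: [-180.0, 0.0, 90.0]
ft_force: [-3.8, -1.2, 3.5]
grip_width: 0.006
grasp_force: 1.8
```

Call:
play_rows(increments=[0,0,0.04,0,1,0,0,0.06,0,1,0,0,0.06,0,1])

```text
time: 2.55
ee_pos: [0.5951, 0.1915, 0.0799]
tool_rot: [180.0, -0.0, 90.0]
ft_force: [-5.4, -2.0, 13.4]
grip_width: 0.004
grasp_force: 6.5
```

Bottomed out on the left key. Next I lift, go to the right key and press it.

Call:
play_rows(increments=[0,0,-1,0,1,0,0,-1,0,1,-1.5,-0.3,-1,0,1,-3.1,-0.61,-1,0,1,-3.1,-0.61,-1,0,1,-3.1,-0.61,-0.4,0,1,-3.1,-0.61,-0.2,0,1,-3.1,-0.61,-0.1,0,1,-3.1,-0.61,0,0,1,-3.1,-0.61,0,0,1,-3.1,-0.61,0,0,1])

```text
time: 3.92
ee_pos: [0.5764, 0.0991, 0.0798]
tool_rot: [-180.0, -0.0, 90.0]
ft_force: [-6.6, -0.2, 15.8]
grip_width: 0.008
grasp_force: 8.0
```

Right key pressed. The middle key is next, and after it I lift well clear.

Call:
play_rows(increments=[0,0,-1,0,1,0,0,-1,0,1,0.8,0.15,-1,0,1,1.55,0.3,-1,0,1,1.55,0.3,-1,0,1,1.55,0.3,-0.4,0,1,1.55,0.3,-0.2,0,1,1.55,0.3,-0.1,0,1,1.55,0.3,0,0,1,1.55,0.3,0,0,1,1.55,0.3,0,0,1])

```text
time: 5.3
ee_pos: [0.5848, 0.1444, 0.0798]
tool_rot: [-179.9, 0.0, 90.0]
ft_force: [-8.0, -1.1, 16.5]
grip_width: 0.003
grasp_force: 8.3
```

Middle key pressed. I rise and go to look at the collar from above, opening the gripper on the way.

Call:
play_rows(increments=[0,0,-1.5,0,1,0,0,-3,0,1,0,-0.2,-4.5,0,1,-2,-0.2,-4.5,0,-1,-4,-0.2,-4.5,0,-1,-6,-0.2,-4.5,0,-1,-8,-0.2,-4.5,0,-1,-10,-0.2,-4.5,0,-1,-12,-0.2,-4.5,0,-1,-13,-0.2,-4.5,0,-1,-13,-0.2,-4.5,0,-1,-13,-0.2,-4.5,0,-1])

```text
time: 6.8
ee_pos: [0.5794, -0.2446, 0.2133]
tool_rot: [-180.0, -0.0, 90.0]
ft_force: [-0.1, 0.1, -0.5]
grip_width: 0.983
grasp_force: 0.0
```

```bash
python3 - <<'E'
from h import *
s,T,P,st=look("wrist");cv2.imwrite("pics/w3.png",s["color"][...,::-1])
print(st["ee_pos"],st["tool_rot"],st["ft_force"],st["joints"].round(1))
m=(abs(P[...,2]-.104)<.008)&(np.hypot(P[...,0]-.579,P[...,1]+.193)<.05)
n,l,stt,cc=cv2.connectedComponentsWithStats(m.astype(np.uint8));i=1+stt[1:,4].argmax()
c,r=cv2.minEnclosingCircle(np.argwhere(l==i)[:,::-1].astype(np.float32))
print(stt[i],cc[i],c,r,P[l==i].mean(0).round(4),ray(s,T,*c,.104).round(4))
E
```

```text
[ 0.57937632 -0.24460839  0.21325501] [-1.79975423e+02 -2.24383993e-02  8.99827022e+01] [-0.14532321  0.124555   -0.46440433] [-24.   26.4  94.1   0.   59.6 -24. ]
[ 238  103   78   79 4718] [276.47202204 142.20623145] (276.6360778808594, 142.0738067626953) 39.31685256958008 [ 0.5793 -0.191   0.1043] [ 0.5794 -0.1907  0.104 ]
```

View pics/w3.png

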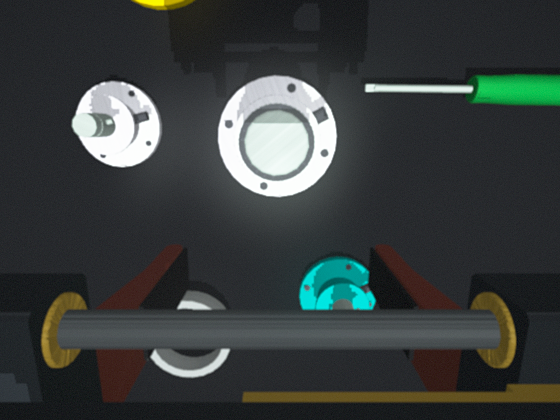

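The wrist view shows the collar top at (277,142), centre (0.579,-0.191). The weight is out of view, and the tape at (190,335) and the turquoise stand at (340,290) are clear. I descend and grip.

Call:
play_rows(increments=[1.79,0,0,0,-1,1.79,0,1.5,0,-1,1.79,0,3,0,-1,1.79,0,4.07,0,-1,1.79,0,4.07,0,-1,1.79,0,4.07,0,1,1.79,0,4.07,0,1,1.79,0,4.07,0,1,1.79,0,4.07,0,1,1.79,0,4.07,0,1,1.79,0,4.07,0,1,1.79,0,4.07,0,1], newtons=30)

```text
time: 8.35
ee_pos: [0.5792, -0.1914, 0.0914]
tool_rot: [-179.9, -0.0, 90.0]
ft_force: [-3.8, -1.3, 5.7]
grip_width: 0.584
grasp_force: 30.0
```

Call:
play_rows(increments=[0,0,0.06,0.1,1,0,0,0.13,0.2,1,0,0,0.13,0.3,1,0,0,0.13,0.36,1,0,0,0.13,0.36,1,0,0,0.13,0.36,1], newtons=40)

```text
time: 9.1
ee_pos: [0.579, -0.192, 0.0897]
tool_rot: [-179.9, 0.1, 69.4]
ft_force: [-12.7, -1.0, 25.0]
grip_width: 0.592
grasp_force: 40.0
```

Call:
play_rows(increments=[0,0,0,0.05,1,0,0,0,0.1,1,0,0,0,0.13,1,0,0,0,0.13,1])

```text
time: 9.6
ee_pos: [0.5789, -0.1919, 0.0897]
tool_rot: [-179.9, 0.1, 61.9]
ft_force: [-13.6, -1.3, 25.2]
grip_width: 0.589
grasp_force: 40.0
```

Call:
play_rows(increments=[0,0,0,0.05,1,0,0,0,0.1,1,0,0,0,0.13,1,0,0,0,0.13,1])

```text
time: 10.1
ee_pos: [0.5789, -0.1919, 0.0896]
tool_rot: [-180.0, 0.1, 54.5]
ft_force: [-13.6, 0.9, 25.3]
grip_width: 0.589
grasp_force: 40.0
```

Call:
play_rows(increments=[0,0,0,0.05,1,0,0,0,0.1,1,0,0,0,0.13,1,0,0,0,0.13,1])

```text
time: 10.6
ee_pos: [0.5789, -0.1919, 0.0897]
tool_rot: [-180.0, 0.1, 47.0]
ft_force: [-13.0, -0.9, 25.4]
grip_width: 0.587
grasp_force: 40.0
```

Call:
play_rows(increments=[0,0,0,0.05,1,0,0,0,0.1,1,0,0,0,0.13,1,0,0,0,0.13,1])

```text
time: 11.1
ee_pos: [0.5789, -0.1918, 0.0897]
tool_rot: [-180.0, 0.1, 39.6]
ft_force: [-12.5, -0.8, 25.5]
grip_width: 0.589
grasp_force: 40.0
```

Call:
play_rows(increments=[0,0,0,0.05,1,0,0,0,0.1,1,0,0,0,0.13,1,0,0,0,0.13,1])

```text
time: 11.6
ee_pos: [0.5789, -0.1918, 0.0897]
tool_rot: [-180.0, 0.1, 32.2]
ft_force: [-12.3, 0.1, 25.7]
grip_width: 0.591
grasp_force: 40.0
```

Call:
play_rows(increments=[0,0,0,0.05,1,0,0,0,0.1,1,0,0,0,0.13,1,0,0,0,0.13,1])

```text
time: 12.1
ee_pos: [0.5789, -0.1918, 0.0897]
tool_rot: [-180.0, 0.1, 24.7]
ft_force: [-12.4, 0.1, 25.8]
grip_width: 0.586
grasp_force: 40.0
```

Call:
play_rows(increments=[0,0,0,0.05,1,0,0,0,0.1,1,0,0,0,0.13,1,0,0,0,0.13,1])

```text
time: 12.6
ee_pos: [0.5789, -0.1918, 0.0897]
tool_rot: [180.0, 0.1, 17.2]
ft_force: [-12.9, -0.3, 26.4]
grip_width: 0.589
grasp_force: 40.0
```

Call:
play_rows(increments=[0,0,0,0.05,1,0,0,0,0.1,1,0,0,0,0.13,1,0,0,0,0.13,1])

```text
time: 13.1
ee_pos: [0.5787, -0.192, 0.0894]
tool_rot: [180.0, 0.1, 9.8]
ft_force: [-12.6, -1.4, 24.3]
grip_width: 0.59
grasp_force: 40.0
```

Call:
play_rows(increments=[0,0,0,0.05,1,0,0,0,0.1,1,0,0,0,0.13,1,0,0,0,0.13,1])

```text
time: 13.6
ee_pos: [0.5789, -0.1916, 0.0884]
tool_rot: [-180.0, 0.1, 2.3]
ft_force: [-8.1, -0.5, 13.2]
grip_width: 0.593
grasp_force: 40.0
```

```bash
python3 - <<'E'
from h import *
s,T,P,st=look("wrist");a=s["color"][...,::-1]
s2,T2,P2,_=look("scene");b=cv2.resize(s2["color"][215:295,185:290,::-1],(560,420),interpolation=cv2.INTER_CUBIC)
cv2.imwrite("pics/w4.png",cv2.resize(np.hstack([a,b]),(800,300)))
print(st["ft_torque"],st["joints"])
E
```

```text
[-0.02013474  1.65144055 -0.05052135] [-1.94180157e+01  3.46475189e+01  1.00086911e+02 -3.38049580e-02
  4.53457452e+01  6.83026334e+01]
```

View pics/w4.png

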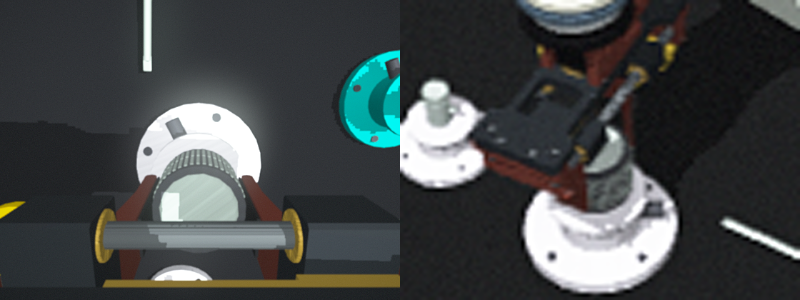

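The image shows the collar still gripped and upright, and z has dropped with the force halved, so the keyways are over the pins. I push down.

Call:
play_rows(increments=[0,0,0.1,0,1,0,0,0.2,0,1,0,0,0.28,0,1,0,0,0.28,0,1])

```text
time: 14.2
ee_pos: [0.5791, -0.1909, 0.0821]
tool_rot: [-179.9, 0.1, 2.2]
ft_force: [-14.5, 4.6, 30.9]
grip_width: 0.587
grasp_force: 40.0
```

It stands about 3 mm short of home, rubbing on the keyway flank. I turn on a little to centre it.

Call:
play_rows(increments=[0,0,0,0.04,1,0,0,0,0.07,1,0,0,0.02,0.07,1,0,0,0.02,0.07,1])

```text
time: 14.7
ee_pos: [0.579, -0.1911, 0.0802]
tool_rot: [-180.0, 0.1, -1.7]
ft_force: [-10.9, 3.2, 22.0]
grip_width: 0.59
grasp_force: 40.0
```

Call:
play_rows(increments=[0,0,0,0.03,1,0,0,0.03,0.03,1,0,0,0.03,0.03,1])

```text
time: 15.08
ee_pos: [0.579, -0.1913, 0.0802]
tool_rot: [-180.0, 0.1, -3.4]
ft_force: [-14.6, 1.9, 29.4]
grip_width: 0.587
grasp_force: 40.0
```

```bash
python3 - <<'E'
from h import *
s,T,P,st=look("wrist")
m=(np.hypot(P[...,0]-.579,P[...,1]+.191)<.02)&(P[...,2]>.08)&(P[...,2]<.11)
print(m.sum(),np.median(P[m],0),P[m][:,2].std())
A=np.c_[P[m][:,:2]-[.579,-.191],np.ones(m.sum())];print(np.linalg.lstsq(A,P[m][:,2],rcond=None)[0])
s,T,P,_=look("scene")
m=(np.hypot(P[...,0]-.579,P[...,1]+.191)<.018)&(P[...,2]>.08)&(P[...,2]<.11);print(m.sum(),np.median(P[m],0))
print(st["ft_force"],st["ft_torque"],st["ee_pos"])
E
```

```text
4706 [ 0.58547276 -0.19151628  0.09288016] 0.0005735171856658739
[ 0.00138794 -0.00136038  0.09286866]
45 [ 0.58706774 -0.18873312  0.09281822]
[-14.6348597    1.85148574  29.41560961] [0.72806181 2.26310125 0.15515782] [ 0.57904175 -0.19127947  0.08015456]
```

The collar top has come down 11.4 mm (0.1043 to 0.0929) and lies level, so it is home. I hold briefly and hand in.

Call:
play_rows(increments=[0,0,0,0,1,0,0,0,0,1,0,0,0,0,1,0,0,0,0,1])

```text
time: 15.68
ee_pos: [0.579, -0.1913, 0.0802]
tool_rot: [-180.0, 0.1, -3.4]
ft_force: [-13.8, 3.2, 30.0]
grip_width: 0.591
grasp_force: 40.0
```

```bash
python3 -c "
from station import bot
print(bot.read_state()['ee_pos']);print(bot.hand_in())"
```

```text
[ 0.57903019 -0.19129458  0.08015359]
the job is handed in; nothing more can be done
None
```

I pressed the keys left, right, middle, turned the collar onto its pins and pushed it home, and handed the job in with the gripper still holding it down (40 N grip, about 30 N push); the hand-in call returned no verdict.

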